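# Snap the tall blank upright into the marking-out stand

## Task

Take the tall metal blank out of the grooved wooden block and stand it in the upright spring-catch stand: put its foot in the trough behind the front lip while its top still leans out, let go, then push its top back until the catch has snapped down in front of it and the blank stands upright, flush against the back posts. Do not drop it, and leave the two short blanks, the jar and the can alone.

Things in the scene. Friction and masses are not known exactly. Their poses are not given: they have to be found in the camera images.
- blank: The tall blank: a plain aluminium plate 14 mm thick (its x), 80 mm wide (its y) and 150 mm tall (its z), 0.45 kg give or take a third. Origin: centre of its underside. At the start it stands upright in one of the three grooves of the block, its foot 10 mm above the table, its thickness along the block's x. It is the same either way round.
- blank_top (a point): Centre of the tall blank's top edge, 150 mm above its origin.
- block: Fixed wooden block 190 (x) x 120 (y) x 32 mm (z), origin at the centre of its underside, its x roughly across the table, with three grooves at x = -60, 0 and +60 mm, each 16 mm wide in x, 82 mm long in y and 22 mm deep.
- stand: Fixed grey steel stand, open to the front. Origin at table level under the front faces of its two back posts; x to the back (towards the robot), y along the trough. Base plate x -93 to +25, y +-65, 12 mm thick. Posts: front faces at x = 0, y +-21 to +-39, up to z = 184 mm. Home, the blank's back is on the posts: its origin at x = -7, z = 12, its top at z = 162, its front face at x = -14 mm.
- lip (a point): Middle of the top of the stand's front lip, stand (-42, 0, 44 mm); the lip is 8 mm thick. Trough behind it: floor at z = 12 mm, from x = -38 mm to the posts at x = 0, 88 mm long (y +-44); end cheeks as high as the lip. A blank let go with its foot in the trough and its top out to the front slumps onto the lip, about 40 degrees from upright, and stays.
- tongue (a point): Middle of the top front edge of the tongue, stand (-52, 0, 184 mm). The tongue, 24 mm wide (y +-12) and 8 mm thick, runs from the posts out over the trough, so the blank cannot be lowered in upright: it goes in leaning about 30 degrees from upright, its top in front of the tongue. Its front face can then be pushed on both sides of the tongue.
- seat (a point): On the stand: the trough floor at the foot of the back posts, stand (0, 0, 12 mm); axes as the stand.
- catch (a joint): Spring catch, rad: 0 = down (rest), grows as its tip lifts, to 0.5. A steel pawl 20 mm wide, hinged under the tongue's front (stand x -47, z 171), slopes down to its tip (x -17, z 158), 4 mm below the top and 2.5 mm in front of a blank standing home. A blank tipped back lifts it to about 0.15, then it snaps to 0. Passing it takes about 5 to 12 N near the blank's top; then the posts stop it hard.
- short_a: Short blank of the same plate, 95 mm tall, in another groove. Leave alone.
- short_b: Short blank of the same plate, 80 mm tall, in another groove. Leave alone.
- jar: Closed glass jar, 64 mm across, 85 mm tall, origin at the centre of its underside. Leave alone.
- can: Steel can, 56 mm across, 100 mm tall, origin at the centre of its underside. Leave alone.
Not all that is in view belongs to the job. What is shaped like the blank but turquoise is not meant. Of the things shaped like the stand, the grey one is meant.

How it is judged:
By the outcome, as a careful person would: the job done as asked, in the order asked, and still so for the second after the job is handed in, with the robot touching nothing.
It also fails if it takes over 59 s, if anything falls off the work surface, if the arm or the gripper's body presses on something with over 40 N, if the wrist force passes 120 N, or if a joint passes its speed limit or range.

## Robot

A 7-joint arm with a two-finger parallel gripper is mounted at the origin on the work surface. World frame = base frame: x ahead of the robot, y to its left, z up, the work surface at z = 0. Lengths are in m, angles in degrees, forces in N, time in s.
With the tool pointing down it reaches from about 0.4 to 0.875 m from the base axis. Payload 6.5 kg.
Tool frame: the origin (TCP) lies at the very end of the fingers, on their centre line; the grasp point (between the pads) lies 19 mm behind it; z points along the fingers, y is the line along which they close (so a half turn about z gives the same grasp; the last joint's range is limited). The gripper opens to 88 mm and grips with 3 to 60 N. Pads are 18 mm wide; open, the fingers measure 123 mm over their backs; the gripper's body (75 mm by 187 mm) begins 45 mm behind the grasp point.
Start: joints at [62.785, 30.733, -0.252, 88.115, 0.149, 61.152, -4.079], TCP at [0.258, -0.596, 0.213] pointing down, gripper open.
Joint ranges: [-154.64, 154.64], [-21.42, 123.67], [-72.66, 72.17], [13.99, 137.28], [-74.86, 254.86], [10.95, 109.41], [-158.01, 158.01]. Speed limits (degrees/s): [136.94, 136.94, 180, 180, 180, 180, 180].

## Interface

Orientations are given as [roll, pitch, yaw] about the fixed x, y, z axes, in that order (R = Rz(yaw) Ry(pitch) Rx(roll)).
In Python, from bench import get_state, read_camera, sign_off, look_for, mark_of gives the robot as it stands. The module is installed in compiled form; this text tells all that it offers.
- The arm moves only by the tool arm_command, never from a script. Its argument "commands" is a list that holds one entry, the list of rows, each a list of 4 numbers: the shift along the tool's x, y, z in units of 0.05 m (1.0 is 0.05 m), then the turn about the tool's z in units of 0.15 rad (1.0 is 0.15 rad). A call has 1 to 12 rows; each row shifts and turns the commanded pose from where the row before left it, along the tool's axes as they then stand; what a row does not reach is not made up. A row lasts 1/8 s, in which the tool goes at most 62.5 mm and 10.7 degrees, less where a joint would pass 70% of its speed; a pose out of reach is approached as far as the arm can. A call with a number of a shift or a turn outside -1 to 1 is refused whole. A call with a gripper value outside its range is refused whole. "fingers" is the closure, from 0 (fully open) to 1 (shut), set as the call begins (left out, the last holds). The fingers move at their own pace and stop on an object; "newtons" is the grip in N (left out, the last holds). Time passes only in rows, so rows that do not move let the fingers close. It gives the time, the measured TCP pose, the force, the opening and the grip force at its end, in the units of the state.
- get_state(): the state, without advancing time (a new reading comes with each control period).
- read_camera(name): name is "side" or "top"; returns a dict with "pixels" (384x512x3 uint8, blue, green, red), "fx", "fy", "cx", "cy" (pixels), "extrinsics" (4x4, takes a point from camera to world coordinates). Camera axes: x right, y up, looking along -z (the intrinsics and any distortion apply to the point x, -y, -z); pixel columns grow to the right and rows downward; lengths in m; the calibration is good to about 2 mm. A picture is of the moment at which its call begins. There is no depth.
- sign_off(): hands the job in; it is judged then, once.
Trained networks look in a picture, given as the dict that the camera call returned (one of the last four; its "shot" number tells which), for a name from the list of things; names that differ only in an ending like _2 or _b are one class to them, and where a whole thing is asked for, a point or a joint stands for the part that bears it (a point fixed in the world has none). Each returns a list of dicts, best first, with "confidence" (0 to 1); they miss things now and then, are a little off and sometimes report something else, mostly with a low value. They report only what shows in the picture. A call takes as long as a camera call. They do not tell look-alikes from the thing itself.
- look_for(picture, label): "rect" ([left, top, width, height] in pixels, round what is visible of it).
- mark_of(picture, label): "pixel" ([column, row] in pixels: a listed point, or the origin of a listed thing).
The state is a dict: "time": time; "qpos": joint angles; "joint_velocities": joint speeds; "effort": joint torques, N m; "tcp_pos": TCP position; "eef_rot": TCP orientation; "wrist_force": force on the tool from outside, world axes, zero at the start; "wrist_torque": the same for the moment, N m; "width": opening from 0.0 (shut) to 1.0 (fully open); "grasp_force": force on a finger pad.
Only numpy, scipy, OpenCV 4.12 (cv2) and the standard library are available. Lean on these libraries where they do the work, as an engineer would, in place of code of your own. Each camera call takes 0.05 s, during which the arm holds its last target. There are 200 camera calls.

## Working session

There is one attempt and no reset: what is moved stays moved. The work goes in short steps, Python scripts to look and compute and a tool call to move; the robot and the scene stay as the last step left them, time stands still between calls to the robot, and variables do not carry over. Pictures are saved under pics/ and viewed, at most 10 in all, crops included, and the job is handed in when it is done.

Besides the shell and the picture viewer there is one more tool, called by a JSON object that holds its "fn" and its "kwargs", one argument or row to a line. arm_command: Moves the arm, as the interface text tells. Its arguments: {"type":"object","properties":{"commands":{"type":"array","items":{"type":"array","items":{"type":"array","items":{"type":"number"}}}},"fingers":{"type":"number"},"newtons":{"type":"number"}},"required":["commands"]}

```bash
mkdir -p pics; cat > h.py <<'E'
import numpy as np, cv2
from bench import *
def ray(p,px):
    E=np.array(p["extrinsics"]); d=np.array([(px[0]-p["cx"])/p["fx"],-(px[1]-p["cy"])/p["fy"],-1.])
    d=E[:3,:3]@d; return E[:3,3],d/np.linalg.norm(d)
def atz(p,px,z):
    o,d=ray(p,px); return o+d*(z-o[2])/d[2]
def tri(a,pa,b,pb):
    o1,d1=ray(a,pa);o2,d2=ray(b,pb)
    s=np.linalg.lstsq(np.c_[d1,-d2],o2-o1,rcond=None)[0]
    x,y=o1+s[0]*d1,o2+s[1]*d2
    return (x+y)/2,np.linalg.norm(x-y)
def proj(p,X):
    E=np.array(p["extrinsics"]); c=E[:3,:3].T@(np.array(X)-E[:3,3])
    return np.array([p["cx"]+p["fx"]*c[0]/-c[2],p["cy"]-p["fy"]*c[1]/-c[2]])
E
python3 - <<'E'
from h import *
S=read_camera("side");T=read_camera("top")
cv2.imwrite("pics/s0.png",S["pixels"]);cv2.imwrite("pics/t0.png",T["pixels"])
for n,p in(("S",S),("T",T)):
    print(n,{k:p[k] for k in p if k!="pixels"})
    for l in "blank blank_top block stand lip tongue seat catch short_a jar can".split():
        print(n,l,"M",[(np.round(m["pixel"]).tolist(),round(m["confidence"],2)) for m in mark_of(p,l)][:4],"R",[(np.round(m["rect"]).tolist(),round(m["confidence"],2)) for m in look_for(p,l)][:4])
E
```

```text
S {'fx': 416.48355021880997, 'fy': 416.48355021880997, 'cx': 255.79304000148466, 'cy': 196.62693573858303, 'extrinsics': array([[-0.97639657,  0.1520607 , -0.15338604,  0.44985458],
       [-0.21562758, -0.64540825,  0.73277073,  0.62020545],
       [ 0.01242902,  0.74854909,  0.66296288,  0.68840485],
       [ 0.        ,  0.        ,  0.        ,  1.        ]]), 'shot': 1}
S blank M [([225.0, 168.0], 0.76)] R [([264.0, 116.0, 35.0, 35.0], 0.91), ([210.0, 113.0, 27.0, 63.0], 0.78)]
S blank_top M [([224.0, 119.0], 0.73), ([282.0, 122.0], 0.62)] R [([212.0, 115.0, 26.0, 61.0], 0.95), ([262.0, 116.0, 35.0, 34.0], 0.84)]
S block M [([281.0, 186.0], 0.59)] R [([253.0, 156.0, 54.0, 53.0], 0.98)]
S stand M [([244.0, 316.0], 0.77), ([349.0, 336.0], 0.64)] R [([191.0, 233.0, 69.0, 116.0], 0.79), ([300.0, 254.0, 76.0, 116.0], 0.72)]
S lip M [([221.0, 302.0], 0.93), ([326.0, 317.0], 0.61)] R [([188.0, 236.0, 68.0, 115.0], 0.82), ([295.0, 248.0, 85.0, 123.0], 0.58)]
S tongue M [([213.0, 253.0], 0.95), ([332.0, 267.0], 0.66)] R [([189.0, 234.0, 72.0, 113.0], 0.91), ([293.0, 256.0, 84.0, 116.0], 0.88)]
S seat M [([244.0, 310.0], 0.88), ([349.0, 332.0], 0.57)] R [([298.0, 256.0, 80.0, 117.0], 0.87), ([189.0, 233.0, 67.0, 117.0], 0.58)]Traceback (most recent call last):
  File "<stdin>", line 7, in <module>
ValueError: it knows: blank, blank_top, block, can, jar, lip, seat, short, stand, tongue
```

```bash
python3 - <<'E'
from h import *
S=read_camera("side");T=read_camera("top")
cv2.imwrite("pics/s0.png",cv2.resize(S["pixels"],(800,600)));cv2.imwrite("pics/t0.png",cv2.resize(T["pixels"],(800,600)))
print(T["fx"],T["cx"],T["cy"],T["extrinsics"])
for n,p in(("S",S),("T",T)):
    for l in "blank blank_top block stand lip tongue seat short jar can".split():
        if n=="S" and l not in("short","jar","can","block","blank"):continue
        print(n,l,"M",[(np.round(m["pixel"],1).tolist(),round(m["confidence"],2)) for m in mark_of(p,l)][:4],"R",[(np.round(m["rect"]).tolist(),round(m["confidence"],2)) for m in look_for(p,l)][:4])
E
```

```text
396.74356355698023 254.35196826777025 185.76343844490512 [[ 0.02127693  0.98752809 -0.15599861  0.45782377]
 [-0.9993171   0.01629191 -0.03316494 -0.00607183]
 [-0.03020979  0.15659773  0.98720034  0.94226791]
 [ 0.          0.          0.          1.        ]]
S blank M [([225.0, 167.8], 0.63)] R [([265.0, 117.0, 33.0, 36.0], 0.96), ([210.0, 113.0, 28.0, 62.0], 0.75)]
S block M [([277.7, 186.5], 0.95)] R [([256.0, 154.0, 48.0, 52.0], 0.93), ([267.0, 172.0, 30.0, 21.0], 0.47)]
S short M [([279.6, 197.9], 0.94), ([277.2, 180.1], 0.72)] R [([262.0, 147.0, 37.0, 22.0], 0.61), ([190.0, 234.0, 68.0, 111.0], 0.31)]
S jar M [([174.4, 222.9], 0.77), ([244.3, 316.2], 0.25)] R [([154.0, 188.0, 30.0, 45.0], 0.73)]
S can M [([317.4, 239.9], 0.65)] R [([307.0, 200.0, 32.0, 54.0], 0.69)]
T blank M [([363.6, 144.1], 0.96), ([375.6, 203.5], 0.59)] R [([372.0, 176.0, 30.0, 43.0], 0.8), ([348.0, 114.0, 54.0, 38.0], 0.74)]
T blank_top M [([388.1, 122.7], 0.94), ([401.2, 192.5], 0.86)] R [([373.0, 175.0, 35.0, 42.0], 0.7), ([350.0, 114.0, 56.0, 38.0], 0.57)]
T block M [([349.1, 205.2], 0.88)] R [([305.0
[... 256 characters left out ...]
173.2, 185.8], 0.58)] R [([144.0, 163.0, 66.0, 56.0], 0.71), ([138.0, 250.0, 68.0, 57.0], 0.66)]
T tongue M [([159.5, 169.1], 0.9), ([157.4, 269.8], 0.84)] R [([146.0, 163.0, 66.0, 57.0], 0.88), ([138.0, 246.0, 71.0, 60.0], 0.78)]
T seat M [([178.4, 288.0], 0.88), ([183.8, 203.7], 0.69)] R [([144.0, 162.0, 65.0, 54.0], 0.69), ([139.0, 246.0, 69.0, 58.0], 0.66), ([263.0, 241.0, 27.0, 26.0], 0.58)]
T short M [([351.4, 205.7], 0.68), ([328.8, 210.9], 0.58), ([269.9, 117.0], 0.28)] R [([343.0, 185.0, 23.0, 38.0], 0.98), ([322.0, 189.0, 17.0, 40.0], 0.98)]
T jar M [([268.8, 116.7], 0.73)] R [([256.0, 97.0, 26.0, 31.0], 0.66)]
T can M [([274.6, 255.9], 0.56)] R [([264.0, 241.0, 26.0, 27.0], 0.83)]
```

View pics/s0.png

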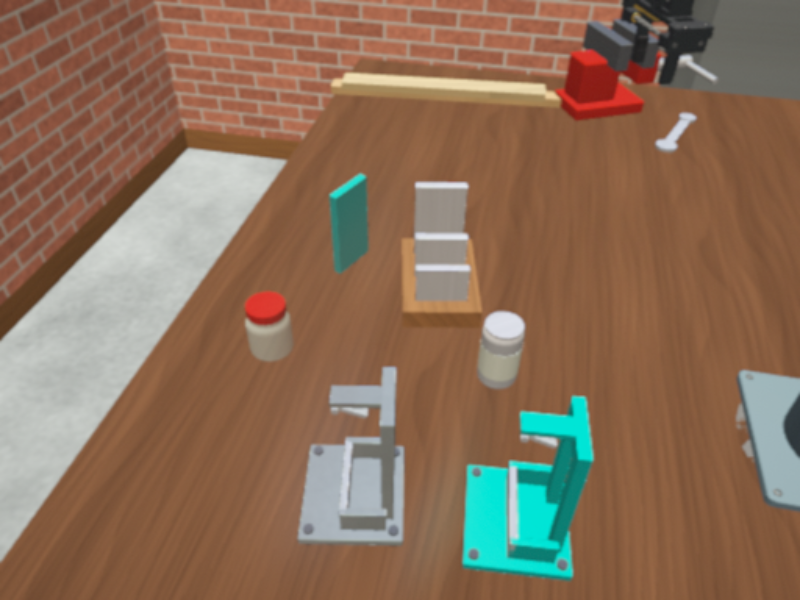

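View pics/t0.png

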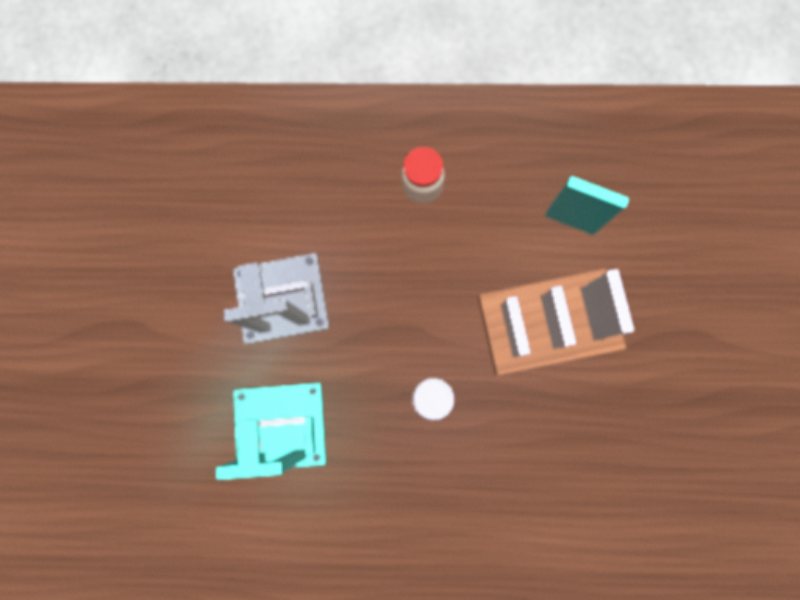

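The pictures (800 px scale) show these things:
- **Blank candidates:** the aluminium tall blank is at side (441,185), top (620,300). The turquoise plate is at side (349,220), top (597,192), and the two short blanks are at side (441,240) and (441,280). I choose the aluminium tall one.
- **Stands:** the grey one is at side (355,460), top (280,300). The turquoise one at side (525,490) is not meant.

```bash
python3 - <<'E'
from h import *
S=read_camera("side");T=read_camera("top")
def pick(p,l,near):
    c=[m["pixel"] for m in mark_of(p,l)]; c=[x for x in c if np.hypot(*(np.array(x)-near))<15]
    return c[0] if c else None
N={"blank_top":((282,120),(400,192)),"lip":((221,302),(173,186)),"tongue":((213,253),(159.5,169)),"seat":((244,310),(184,204)),"block":((279,186),(349,205)),"jar":((174,223),(269,117)),"can":((317,240),(275,256))}
for l,(a,b) in N.items():
    pa,pb=pick(S,l,a),pick(T,l,b); print(l,pa,pb)
    if pa and pb: X,e=tri(S,pa,T,pb); print("   ",X.round(4),"gap",e.round(4))
# fine: edges; block corners & tops in top view, enlarged crops
t=cv2.resize(T["pixels"][160:240,295:415],None,fx=6.6,fy=6.6,interpolation=cv2.INTER_CUBIC)
s=cv2.resize(S["pixels"][225:360,180:270],None,fx=4.4,fy=4.4,interpolation=cv2.INTER_CUBIC)
t2=cv2.resize(T["pixels"][150:230,135:220],None,fx=4.4,fy=4.4,interpolation=cv2.INTER_CUBIC)
s2=cv2.resize(S["pixels"][105:175,250:335],None,fx=4.4,fy=4.4,interpolation=cv2.INTER_CUBIC)
cv2.imwrite("pics/c1.png",t)
H=np.zeros((600,800,3),np.uint8);H[:594,:396]=s;H[:352,400:774]=t2[:,:374];H[355:600,400:774]=s2[:245,:374]
cv2.imwrite("pics/c2.png",H)
st=get_state();print(st["eef_rot"],st["tcp_pos"],st["width"],st["time"])
E
```

```text
blank_top [279.5, 121.4] [398.3, 192.7]
    [ 0.5768 -0.2688  0.1444] gap 0.0045
lip [219.3, 301.5] [173.6, 182.9]
    [0.6008 0.2087 0.0522] gap 0.0024
tongue [211.2, 252.5] [159.3, 171.5]
    [0.6053 0.2075 0.1817] gap 0.0038
seat [240.3, 310.9] [182.1, 203.6]
    [0.5618 0.1954 0.0145] gap 0.0057
block [277.4, 184.8] [347.2, 204.5]
    [ 0.5647 -0.195   0.0028] gap 0.0007
jar [175.5, 225.1] [269.5, 117.6]
    [ 0.776  -0.0088 -0.0073] gap 0.0083
can [317.5, 238.9] [274.7, 251.2]
    [ 0.4481 -0.0252  0.008 ] gap 0.0088
[-1.79997014e+02  3.11464689e-04  2.34235213e+01] [ 0.2583514  -0.59641779  0.21280415] 0.9996895942232757 3.2
```

View pics/c1.png

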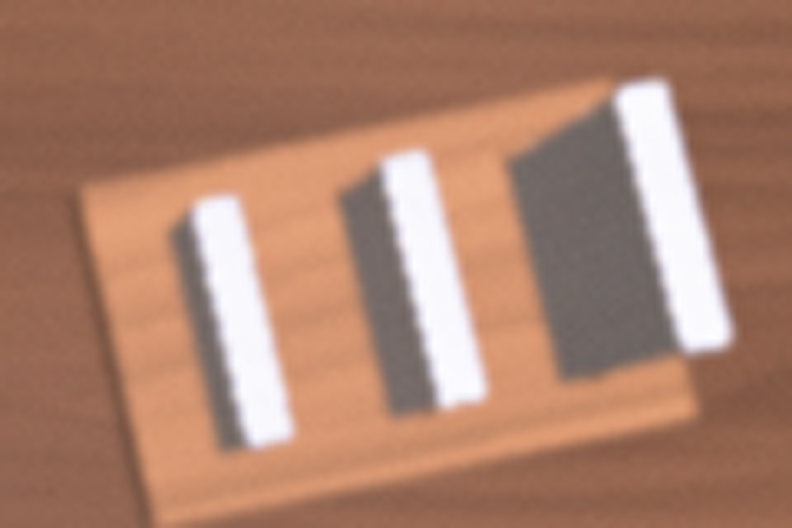

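View pics/c2.png

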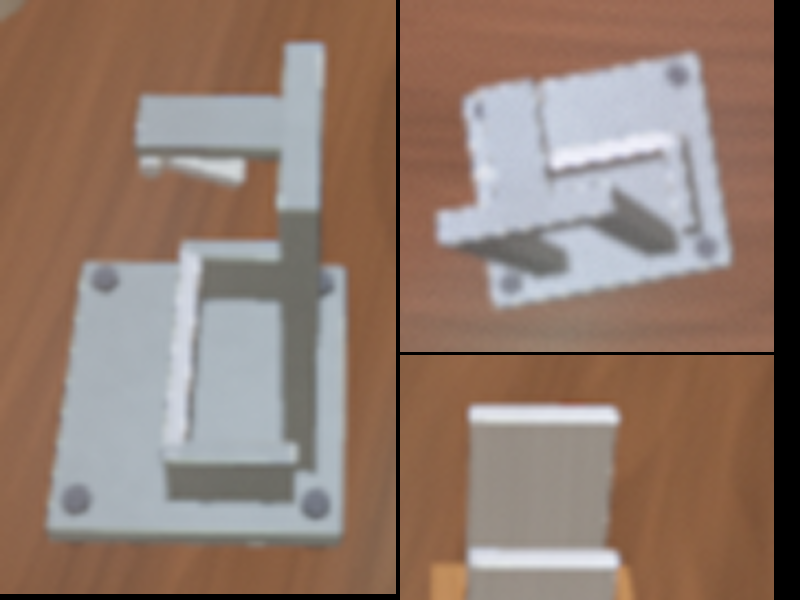

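The crops confirm the choice. In c1 the aluminium tall blank's top face runs from (615,88) to (733,345). In c2 the grey stand's plate corners, tongue and catch are clear. Next I fit poses to these corners.

```bash
cat > fit.py <<'E'
from h import *
from scipy.optimize import least_squares
S=read_camera("side");T=read_camera("top")
c=lambda o,s,L,off=(0,0):[((x-off[0]+.5)/s-.5+o[0],(y-off[1]+.5)/s-.5+o[1]) for x,y in L]
def fit(M,obs,x0,fz):
    def W(v):
        a=v[3]; R=np.array([[np.cos(a),-np.sin(a),0],[np.sin(a),np.cos(a),0],[0,0,1]])
        return np.array(M,float)@R.T+[v[0],v[1],v[2] if fz else 0]
    def r(v):
        X=W(v); return np.concatenate([proj(p,X[i])-px for p,L in obs for i,px in L]+[[0 if fz else v[2]]])
    s=least_squares(r,x0,loss="soft_l1"); return s.x,np.abs(s.fun).max(),s.fun
bt=[(-.007,.04,0),(.007,.04,0),(.007,-.04,0),(-.007,-.04,0)]
# blank frame: x along world y here; corners in top view TL: +x(world),+y ; yaw ~ about block
M=[(.04,.007,0),(.04,-.007,0),(-.04,-.007,0),(-.04,.007,0)]
ot=c((295,160),6.6,[(615,88),(665,80),(733,345),(683,355)])
os=c((250,105),4.4,[(470,423),(470,407),(618,407),(618,423)],(400,355))
for o in([(T,list(enumerate(ot))),(S,list(enumerate(os)))],[(T,list(enumerate(ot)))],):
    v,m,_=fit(M,o,[.57,-.27,.16,.2],True); print("blank top",v[:3].round(4),np.degrees(v[3]).round(2),"max px",m.round(2))
B=[(-.093,-.065,.012),(-.093,.065,.012),(.025,.065,.012),(.025,-.065,.012),(-.042,0,.044),(-.052,0,.184),(0,0,.012)]
tt=c((135,150),4.4,[(465,92),(695,53),(731,265),(493,305)],(400,0))
ss=c((180,225),4.4,[(50,530),(85,263),(345,267),(343,530)])
mT=[(4,(173.6,182.9)),(5,(159.3,171.5)),(6,(182.1,203.6))]
mS=[(4,(219.3,301.5)),(5,(211.2,252.5)),(6,(240.3,310.9))]
for n,o in(("both",[(T,list(enumerate(tt))),(S,list(enumerate(ss)))]),("T",[(T,list(enumerate(tt)))]),("S",[(S,list(enumerate(ss)))]),("marks",[(T,mT),(S,mS)])):
    v,m,f=fit(B,o,[.56,.195,0,np.pi],False); print("stand",n,v[:2].round(4),np.degrees(v[3]).round(2),m.round(2))
for n,z in(("tops",0),):
  # turquoise top, jar, can by height
  print("turq top",atz(T,(388.1,122.7),.16).round(3))
E
python3 fit.py
```

```text
blank top [ 0.5724 -0.2606  0.1596] 12.41 max px 1.03
blank top [ 0.5704 -0.2546  0.1783] 12.2 max px 0.25
stand both [0.5566 0.1972] 191.75 1.39
stand T [0.5583 0.1979] 190.95 0.66
stand S [0.5557 0.1967] 192.19 0.76
stand marks [0.5598 0.1939] 196.4 3.4
turq top [ 0.715 -0.248  0.16 ]
```

{"fn": "arm_command", "kwargs": {
  "commands": [
    [[0,0,0,-0.92],[0,0,0,-0.92],[0,0,0,-0.92],[0,0,0,-0.92],[0,0,0,-0.92],[0,0,0,-0.92],[0,0,0,-0.92],[0,0,0,-0.92],[0,0,0,-0.92],[0,0,0,-0.91],[0,0,0,0]]
  ],
  "fingers": 0,
  "newtons": 15
}}

```text
time: 4.68
tcp_pos: [0.2582, -0.5965, 0.2128]
eef_rot: [180.0, -0.0, 102.3]
wrist_force: [0.5, 0.7, 0.3]
width: 1.002
grasp_force: 0.0
```

{"fn": "arm_command", "kwargs": {
  "commands": [
    [[0.52,0.76,0,0],[0.52,0.76,0,0],[0.52,0.76,0,0],[0.52,0.76,0,0],[0.52,0.76,0,0],[0.52,0.76,0,0],[0.52,0.76,0,0],[0.52,0.76,0,0],[0.52,0.76,0,0],[0.52,0.76,0,0],[0,0,0,0],[0,0,0,0]]
  ]
}}

```text
time: 6.18
tcp_pos: [0.5732, -0.2616, 0.2126]
eef_rot: [-180.0, 0.0, 102.3]
wrist_force: [-0.8, -0.9, 0.1]
width: 1.001
grasp_force: 0.0
```

```bash
cat >> h.py <<'E'
def delta(x,y,z,yaw):
    s=get_state();p=np.array(s["tcp_pos"]);w=s["eef_rot"][2];a=np.radians(w);d=np.array([x,y,z])-p
    tx=np.array([np.cos(a),np.sin(a)]);ty=np.array([np.sin(a),-np.cos(a)])
    print("t",round(s["time"],2),"tcp",p.round(4),np.round(s["eef_rot"],2),"F",np.round(s["wrist_force"],1),"w",round(s["width"],3),"g",round(s["grasp_force"],1))
    print("units x,y,z,turn:",np.round([d[:2]@tx/.05,d[:2]@ty/.05,-d[2]/.05,-((yaw-w+180)%360-180)/np.degrees(.15)],3))
E
python3 - <<'E'
from h import *
delta(.5724,-.2606,.129,102.4)
T=read_camera("top");S=read_camera("side")
a=cv2.resize(T["pixels"][100:260,270:450],(440,391));b=cv2.resize(S["pixels"][30:220,200:360],(345,410))
H=np.zeros((410,790,3),np.uint8);H[:391,:440]=a;H[:,445:]=b;cv2.imwrite("pics/m1.png",H)
E
```

```text
t 6.17 tcp [ 0.5732 -0.2616  0.2126] [-1.7995e+02  3.0000e-02  1.0229e+02] F [-0.8 -0.9  0.1] w 1.001 g 0.0
units x,y,z,turn: [ 0.022 -0.011  1.673 -0.013]
```

View pics/m1.png

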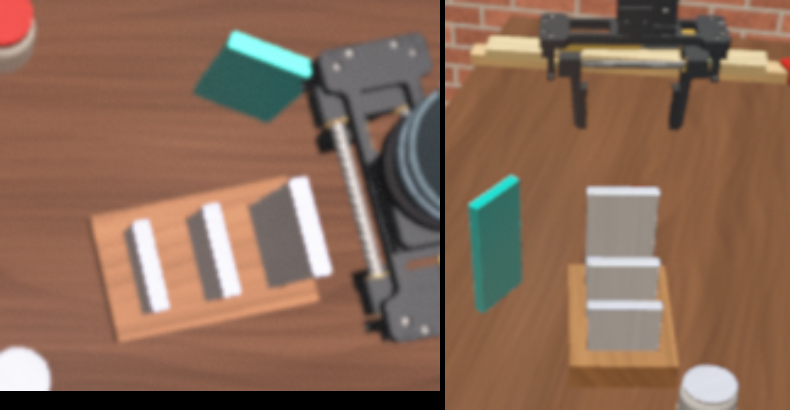

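The gripper hovers over the blank's place, open along the blank's width. The turquoise plate (left of the gripper) is clear. I'll check the fingertip projection before descending.

```bash
python3 - <<'E'
from h import *
S=read_camera("side");s=get_state();p=np.array(s["tcp_pos"]);a=np.radians(s["eef_rot"][2]);ty=np.array([np.sin(a),-np.cos(a),0])
for k in(.044,-.044): q=proj(S,p+k*ty); print("tip",q.round(1),"crop",(445+(q[0]-200)*2.156,(q[1]-30)*2.156))
for k in(.04,-.04): print("blank end",proj(S,np.array([.5724,-.2606,.16])+k*ty).round(1))
E
```

```text
tip [264.5  97.7] crop (np.float64(584.0607868952143), np.float64(146.01799207199034))
tip [301.8  98.2] crop (np.float64(664.5723215124576), np.float64(147.08298153799348))
blank end [265.5 117.8]
blank end [298.4 118.2]
```

```bash
python3 - <<'E'
from h import *
S=read_camera("side");g=S["pixels"].max(axis=2)
for r in range(66,112,2): print(r,g[r,255:270].tolist(),"|",g[r,296:314].tolist())
E
```

```text
66 [128, 127, 114, 83, 59, 54, 57, 78, 116, 131, 134, 134, 132, 132, 132] | [132, 132, 134, 136, 137, 138, 138, 138, 140, 141, 144, 141, 110, 64, 40, 41, 42, 46]
68 [138, 139, 132, 101, 66, 55, 57, 69, 87, 96, 103, 121, 130, 132, 133] | [132, 133, 132, 133, 135, 134, 133, 131, 123, 110, 104, 101, 78, 50, 42, 43, 43, 63]
70 [137, 137, 132, 105, 69, 56, 57, 64, 78, 84, 95, 120, 132, 134, 134] | [133, 134, 135, 137, 136, 135, 134, 134, 122, 93, 77, 77, 68, 51, 45, 44, 46, 81]
72 [137, 137, 133, 108, 73, 57, 56, 57, 56, 55, 78, 117, 133, 135, 136] | [133, 134, 135, 136, 135, 135, 136, 138, 133, 98, 58, 47, 50, 45, 46, 42, 60, 103]
74 [138, 138, 135, 113, 80, 59, 56, 57, 54, 59, 84, 120, 134, 138, 138] | [134, 136, 137, 136, 135, 135, 137, 139, 133, 97, 51, 39, 41, 43, 44, 45, 73, 116]
76 [139, 139, 137, 120, 87, 61, 57, 57, 56, 67, 100, 128, 137, 138, 139] | [136, 136, 137, 135, 136, 136, 139, 138, 121, 83, 46, 39, 40, 44, 43, 49, 85, 116]
78 [139, 139, 137, 123, 91, 63, 56, 56, 55, 63, 91, 125, 138, 140, 142] | [136, 135, 136, 136, 137, 140, 142, 135, 101, 57, 40, 39, 41, 43, 43, 66, 10
[... 2002 characters left out ...]
38, 139]
104 [135, 138, 142, 144, 143, 144, 146, 147, 147, 148, 150, 149, 147, 145, 145] | [146, 146, 145, 143, 142, 142, 138, 136, 136, 139, 139, 139, 138, 137, 137, 137, 139, 141]
106 [138, 141, 142, 144, 143, 145, 146, 148, 147, 148, 148, 146, 145, 144, 145] | [147, 146, 144, 141, 139, 137, 135, 136, 137, 139, 139, 139, 138, 136, 137, 138, 140, 141]
108 [141, 143, 143, 144, 144, 145, 146, 147, 147, 147, 146, 145, 145, 145, 145] | [144, 141, 139, 138, 138, 136, 135, 137, 138, 140, 139, 138, 137, 138, 138, 140, 141, 143]
110 [142, 144, 144, 144, 143, 145, 146, 145, 145, 145, 144, 144, 144, 146, 144] | [141, 138, 139, 140, 139, 137, 138, 138, 140, 140, 139, 138, 138, 139, 140, 142, 144, 143]
```

```bash
python3 - <<'E'
from h import *
S=read_camera("side");T=read_camera("top");s=get_state();p=np.array(s["tcp_pos"]);a=np.radians(s["eef_rot"][2]);tx=np.array([np.cos(a),np.sin(a),0]);ty=np.array([np.sin(a),-np.cos(a),0])
for dz in(0,.02,.03,.05): print(dz,[proj(S,p+k*ty+[0,0,dz]).round(1) for k in(.044,-.044,.0615,-.0615)])
for sx in(-.009,.009): print(sx,[proj(S,p+k*ty+sx*tx).round(1) for k in(.044,-.044)])
for z in(.25,.3,.35,.4,.45): print(z,[proj(T,[p[0],p[1],z]+k*ty).round(1) for k in(0,.0935,-.0935)])
g=T["pixels"].max(axis=2)
print(s["qpos"])
E
```

```text
0 [array([264.3,  97.8]), array([301.6,  98.3]), array([256.8,  97.7]), array([309.1,  98.4])]
0.02 [array([264.5,  90. ]), array([302.4,  90.5]), array([257. ,  89.9]), array([309.9,  90.6])]
0.03 [array([264.6,  86. ]), array([302.7,  86.5]), array([257. ,  85.9]), array([310.3,  86.6])]
0.05 [array([264.8,  77.9]), array([303.5,  78.4]), array([257.2,  77.8]), array([311.2,  78.5])]
-0.009 [array([264.2,  96. ]), array([301.3,  96.5])]
0.009 [array([264.3,  99.7]), array([301.9, 100.2])]
0.25 [array([414.1, 185. ]), array([400.7, 134.3]), array([428.1, 238. ])]
0.3 [array([425.4, 180.2]), array([410.7, 125.7]), array([440.8, 237.2])]
0.35 [array([438.6, 174.5]), array([422.4, 115.8]), array([455.6, 236.2])]
0.4 [array([454.2, 167.7]), array([436.1, 104.1]), array([473.3, 235. ])]
0.45 [array([472.9, 159.7]), array([452.6,  90.1]), array([494.5, 233.6])]
[ 36.80966314  30.74442514 -23.39404816  90.27037577  13.34572489
  61.76268451  22.3062626 ]
```

The visible fingertips sit about 20 mm above the nominal TCP, so I descend a bit deeper, in two stages.

{"fn": "arm_command", "kwargs": {
  "commands": [
    [[0.02,0.02,0.3,0],[0,0,0.3,0],[0,0,0.3,0],[0,0,0.2,0],[0,0,0.1,0],[0,0,0.1,0],[0,0,0,0]]
  ]
}}

```text
time: 7.35
tcp_pos: [0.5744, -0.2596, 0.1477]
eef_rot: [-180.0, -0.0, 102.4]
wrist_force: [0.2, 0.1, -0.5]
width: 1.001
grasp_force: 0.0
```

{"fn": "arm_command", "kwargs": {
  "commands": [
    [[0,0,0.2,0],[0,0,0.2,0],[0,0,0.15,0],[0,0,0.1,0],[0,0,0,0]]
  ]
}}

```text
time: 7.98
tcp_pos: [0.5741, -0.2596, 0.1148]
eef_rot: [-180.0, -0.0, 102.4]
wrist_force: [0.5, 0.3, 0.2]
width: 1.002
grasp_force: 0.0
```

```bash
python3 - <<'E'
from h import *
delta(.5724,-.2606,.115,102.4)
S=read_camera("side");cv2.imwrite("pics/g1.png",cv2.resize(S["pixels"][70:200,215:345],(600,600),interpolation=cv2.INTER_CUBIC))
E
```

```text
t 7.97 tcp [ 0.5741 -0.2596  0.1148] [-1.7996e+02 -3.0000e-02  1.0241e+02] F [0.5 0.3 0.2] w 1.002 g 0.0
units x,y,z,turn: [-0.013 -0.039 -0.004  0.001]
```

View pics/g1.png

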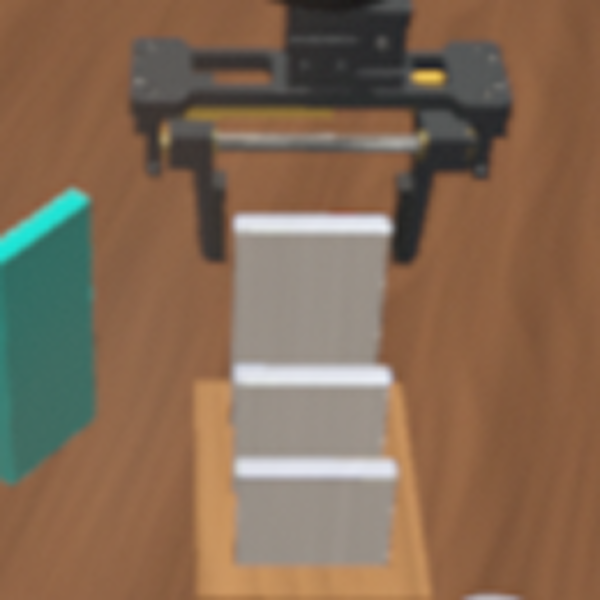

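Side view: the fingers sit either side of the blank's top (left tip at (210,262), right at (405,262), blank between 235 and 390). Closing now.

{"fn": "arm_command", "kwargs": {
  "commands": [
    [[0,0,0,0],[0,0,0,0],[0,0,0,0],[0,0,0,0],[0,0,0,0],[0,0,0,0]]
  ],
  "fingers": 1,
  "newtons": 15
}}

```text
time: 8.78
tcp_pos: [0.5743, -0.2599, 0.1156]
eef_rot: [-180.0, 0.0, 102.4]
wrist_force: [-3.4, -0.4, 6.4]
width: 0.903
grasp_force: 15.0
```

{"fn": "arm_command", "kwargs": {
  "commands": [
    [[0,0,-0.1,0],[0,0,-0.1,0],[0,0,-0.12,0],[0,0,0,0],[0,0,0,0]]
  ]
}}

```text
time: 9.4
tcp_pos: [0.5743, -0.2596, 0.1312]
eef_rot: [-180.0, -0.0, 102.4]
wrist_force: [0.7, -0.2, -5.4]
width: 0.904
grasp_force: 15.0
```

```bash
python3 - <<'E'
from h import *
delta(.5724,-.2606,.115,102.4)
S=read_camera("side");T=read_camera("top")
for p,n in((S,(282,116)),(T,(400,192))):
    print([(np.round(m["pixel"],1),round(m["confidence"],2)) for m in mark_of(p,"blank_top")],[(np.round(m["rect"]),round(m["confidence"],2)) for m in look_for(p,"blank")], proj(p,[.5724,-.2606,.16]),proj(p,[.5724,-.2606,.176]))
E
```

```text
t 9.4 tcp [ 0.5743 -0.2596  0.1312] [-1.7999e+02 -1.0000e-02  1.0241e+02] F [ 0.7 -0.2 -5.4] w 0.904 g 15.0
units x,y,z,turn: [-0.011 -0.041  0.323  0.001]
[(array([278.7, 115. ]), 0.95), (array([222.3, 117.9]), 0.72)] [(array([265., 110.,  32.,  41.]), 0.96), (array([209., 111.,  30.,  65.]), 0.68)] [281.94511833 117.98182927] [282.30393738 112.18227033]
[(array([398.1, 192.2]), 0.95), (array([384.7, 119.8]), 0.91)] [(array([369., 175.,  30.,  42.]), 0.85), (array([349., 113.,  53.,  37.]), 0.58)] [396.68065076 192.61577893] [399.36554815 191.45917745]
```

{"fn": "arm_command", "kwargs": {
  "commands": [
    [[-0.22,0,0.005,0],[-0.23,0,0.01,0],[-0.22,0,0.04,0],[-0.21,0,0.05,0],[0,0,0,0]]
  ],
  "newtons": 12
}}

```text
time: 10.32
tcp_pos: [0.5837, -0.304, 0.1256]
eef_rot: [-180.0, 0.0, 102.3]
wrist_force: [-0.1, 0.5, -5.1]
width: 0.907
grasp_force: 12.0
```

```bash
python3 - <<'E'
from h import *
delta(.5724,-.2606,.115,102.4)
S=read_camera("side");cv2.imwrite("pics/g2.png",cv2.resize(S["pixels"][70:200,215:345],(600,600),interpolation=cv2.INTER_CUBIC))
E
```

```text
t 10.32 tcp [ 0.5837 -0.304   0.1256] [-1.7998e+02  2.0000e-02  1.0232e+02] F [-0.1  0.5 -5.1] w 0.907 g 12.0
units x,y,z,turn: [ 0.896 -0.036  0.212 -0.009]
```

View pics/g2.png

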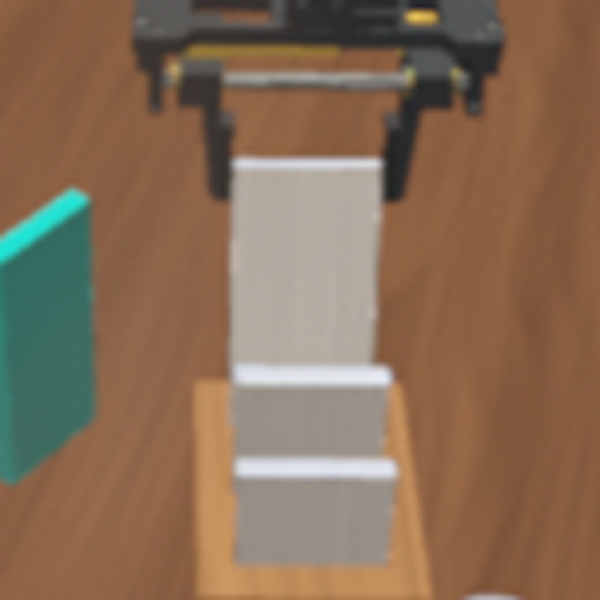

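The blank's top leans away (top edge at row 163 and thin) and the foot is still in the groove. Continuing to about 42°, then gripping hard.

{"fn": "arm_command", "kwargs": {
  "commands": [
    [[-0.2,0,0.08,0],[-0.2,0,0.09,0],[-0.14,0,0.09,0],[-0.14,0,0.1,0],[-0.14,0,0.11,0],[0,0,0,0],[0,0,0,0]]
  ]
}}

```text
time: 11.25
tcp_pos: [0.593, -0.3437, 0.103]
eef_rot: [180.0, 0.1, 102.4]
wrist_force: [0.3, -5.0, 1.8]
width: 0.904
grasp_force: 12.0
```

{"fn": "arm_command", "kwargs": {
  "commands": [
    [[0,0,0,0],[0,0,0,0],[0,0,0,0]]
  ],
  "newtons": 60
}}

```text
time: 11.62
tcp_pos: [0.593, -0.3435, 0.1031]
eef_rot: [180.0, 0.1, 102.4]
wrist_force: [0.3, -4.9, 1.8]
width: 0.9
grasp_force: 60.0
```

{"fn": "arm_command", "kwargs": {
  "commands": [
    [[0,0,-0.1,0],[0,0,-0.2,0],[0,0,-0.3,0],[0,0,-0.3,0],[0,0,-0.3,0],[0,0,-0.3,0],[0,0,-0.3,0],[0,0,0,0],[0,0,0,0]]
  ]
}}

```text
time: 12.75
tcp_pos: [0.5922, -0.3426, 0.192]
eef_rot: [-180.0, -0.0, 102.4]
wrist_force: [0.4, 1.5, -5.8]
width: 0.897
grasp_force: 60.0
```

```bash
python3 - <<'E'
from h import *
delta(.5724,-.2606,.115,102.4)
S=read_camera("side");T=read_camera("top")
a=cv2.resize(S["pixels"][20:190,200:360],(376,400),interpolation=cv2.INTER_CUBIC);b=cv2.resize(T["pixels"][80:270,320:512],(400,396),interpolation=cv2.INTER_CUBIC)
H=np.zeros((400,780,3),np.uint8);H[:,:376]=a;H[:396,380:]=b;cv2.imwrite("pics/g3.png",H)
E
```

```text
t 12.75 tcp [ 0.5922 -0.3426  0.192 ] [-1.7995e+02 -3.0000e-02  1.0241e+02] F [ 0.4  1.5 -5.8] w 0.897 g 60.0
units x,y,z,turn: [ 1.687e+00 -3.500e-02  1.541e+00  1.000e-03]
```

View pics/g3.png

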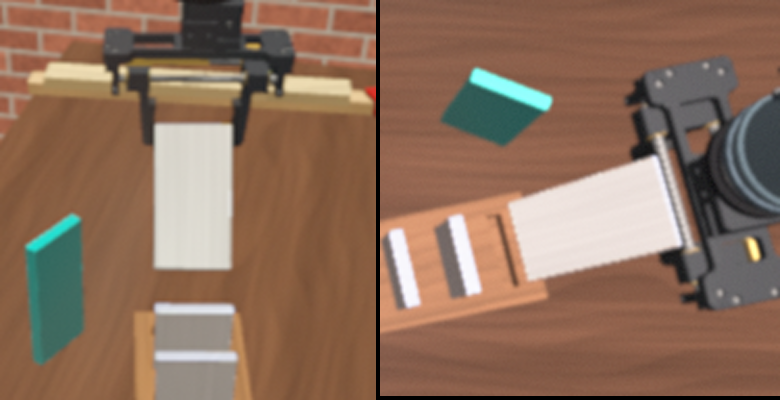

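The blank is held leaning in the air. Side: its face runs from row 124 to 268. Top: its foot edge is at (510,205)-(528,280) and its top edge at (657,157)-(683,245). I triangulate these corners to get the lean and where it is held.

```bash
python3 - <<'E'
from h import *
S=read_camera("side");T=read_camera("top")
s=lambda x,y:(200+(x+.5)/2.35-.5,20+(y+.5)/2.353-.5); t=lambda x,y:(320+(x-380+.5)/2.083-.5,80+(y+.5)/2.084-.5)
P=[]
for a,b in(((154,268),(510,205)),((232,268),(528,280)),((154,124),(657,157)),((232,124),(683,245))):
    X,e=tri(S,s(*a),T,t(*b));P.append(X);print(X.round(4),e.round(4))
P=np.array(P);st=get_state();w=np.radians(st["eef_rot"][2]);tx=np.array([np.cos(w),np.sin(w),0]);ty=np.array([np.sin(w),-np.cos(w),0])
b=(P[0]+P[1])/2;u=(P[2]+P[3])/2;d=u-b
print("len",np.linalg.norm(d),"lean",np.degrees(np.arctan2(-(d@tx),d[2])),"side",(d@ty))
for n,q in(("foot",b),("top",u)): r=q-np.array(st["tcp_pos"]);print(n,"rel tcp x,y,z(up) mm",(np.array([r@tx,r@ty,r[2]])*1000).round(1))
E
```

```text
[ 0.609  -0.2448  0.1194] 0.0011
[ 0.5309 -0.2593  0.1227] 0.0045
[ 0.6315 -0.3381  0.2357] 0.0005
[ 0.5531 -0.3547  0.2374] 0.0033
len 0.15073640166922653 lean 40.00147390878747 side 0.0015544950713580231
foot rel tcp x,y,z(up) mm [ 93.1  -2.4 -70.7]
top rel tcp x,y,z(up) mm [-3.8 -0.8 44.7]
```

Lean is 40.0° and the length checks at 151 mm. I raise it, turn it 89°, and carry it over to the front of the grey stand.

{"fn": "arm_command", "kwargs": {
  "commands": [
    [[0,0,-0.2,0],[0,0,-0.4,0],[0,0,-0.5,0],[0,0,-0.4,0],[0,0,-0.1,0],[0,0,0,0]]
  ]
}}

```text
time: 13.7
tcp_pos: [0.5926, -0.3427, 0.2726]
eef_rot: [-180.0, 0.0, 102.4]
wrist_force: [-0.9, 0.1, -5.4]
width: 0.9
grasp_force: 60.0
```

{"fn": "arm_command", "kwargs": {
  "commands": [
    [[0,0,0,-0.94],[0,0,0,-0.94],[0,0,0,-0.94],[0,0,0,-0.94],[0,0,0,-0.94],[0,0,0,-0.94],[0,0,0,-0.94],[0,0,0,-0.94],[0,0,0,-0.94],[0,0,0,-0.94],[0,0,0,-0.96],[0,0,0,0]]
  ]
}}

```text
time: 15.2
tcp_pos: [0.5921, -0.3426, 0.2713]
eef_rot: [179.9, -0.1, -168.6]
wrist_force: [-0.1, 0.5, -5.1]
width: 0.896
grasp_force: 60.0
```

{"fn": "arm_command", "kwargs": {
  "commands": [
    [[-0.16,0.34,0,0],[-0.32,0.67,0,0],[-0.32,0.67,0,0],[-0.32,0.67,0,0],[-0.32,0.67,0,0],[-0.32,0.67,0,0],[-0.32,0.67,0,0],[-0.32,0.67,0,0],[-0.32,0.67,0,0],[-0.32,0.67,0,0],[-0.32,0.67,0,0],[-0.32,0.67,0,0]]
  ]
}}

```text
time: 16.7
tcp_pos: [0.696, 0.0747, 0.2725]
eef_rot: [180.0, -0.0, -168.6]
wrist_force: [-0.4, -0.5, -4.7]
width: 0.899
grasp_force: 60.0
```

{"fn": "arm_command", "kwargs": {
  "commands": [
    [[-0.32,0.67,0,0],[-0.32,0.67,0,0],[-0.32,0.67,0,0],[-0.32,0.67,0,0],[-0.3,0.6,0,0],[-0.12,0.3,0,0],[0,0.12,0,0],[0,0,0,0],[0,0,0,0]]
  ]
}}

```text
time: 17.82
tcp_pos: [0.7436, 0.2679, 0.2728]
eef_rot: [-179.9, 0.0, -168.7]
wrist_force: [0.2, -0.5, -6.2]
width: 0.899
grasp_force: 60.0
```

```bash
python3 - <<'E'
from h import *
delta(.7334,.2331,.198,191.5)
S=read_camera("side");T=read_camera("top")
a=cv2.resize(S["pixels"][160:375,130:345],(400,400),interpolation=cv2.INTER_CUBIC);b=cv2.resize(T["pixels"][50:240,50:240],(396,396),interpolation=cv2.INTER_CUBIC)
H=np.zeros((400,800,3),np.uint8);H[:,:400]=a;H[:396,404:]=b;cv2.imwrite("pics/p1.png",H)
E
```

```text
t 17.82 tcp [0.7436 0.2679 0.2728] [-1.7993e+02  2.0000e-02 -1.6868e+02] F [ 0.2 -0.5 -6.2] w 0.899 g 60.0
units x,y,z,turn: [ 0.337 -0.642  1.496 -0.021]
```

View pics/p1.png

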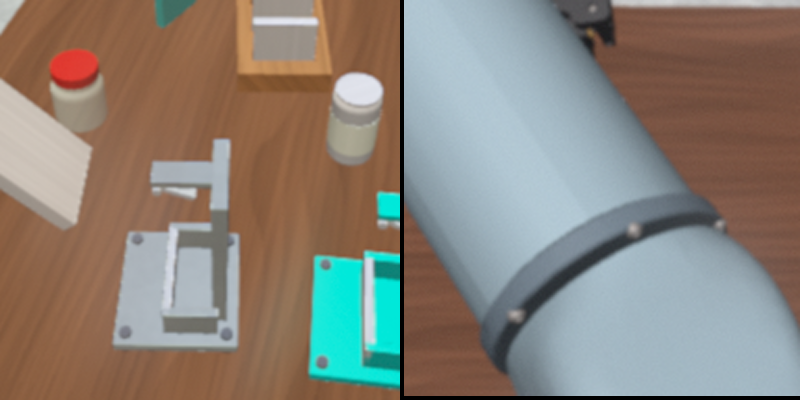

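The blank leans with its foot toward the stand: side foot edge from (92,150) to (75,222), stand lip near (172,270). Moving to the pre-insert pose.

{"fn": "arm_command", "kwargs": {
  "commands": [
    [[0.1,-0.2,0,-0.02],[0.12,-0.24,0.2,0],[0.12,-0.2,0.4,0],[0,0,0.4,0],[0,0,0.3,0],[0,0,0.2,0],[0,0,0,0],[0,0,0,0]]
  ]
}}

```text
time: 18.92
tcp_pos: [0.7332, 0.2357, 0.1983]
eef_rot: [180.0, 0.1, -168.4]
wrist_force: [1.1, -0.9, -5.0]
width: 0.902
grasp_force: 60.0
```

```bash
python3 - <<'E'
from h import *
delta(.7334,.2331,.198,191.5)
S=read_camera("side");st=get_state();p=np.array(st["tcp_pos"]);w=np.radians(st["eef_rot"][2]);tx=np.array([np.cos(w),np.sin(w),0]);ty=np.array([np.sin(w),-np.cos(w),0]);z=np.array([0,0,1])
th=np.radians(40);up=-np.sin(th)*tx+np.cos(th)*z;b=p+.0931*tx-.0707*z
fr=-np.cos(th)*tx-np.sin(th)*z
for n,q in(("back foot far",b-.04*ty),("back foot near",b+.04*ty),("front foot near",b+.04*ty+.014*fr),("back top far",b-.04*ty+.15*up),("front top near",b+.04*ty+.014*fr+.15*up)): print(n,proj(S,q).round(1))
I=S["pixels"]; c=(I[120:330,110:270]); cv2.imwrite("pics/p2.png",cv2.resize(c,(457,600),interpolation=cv2.INTER_CUBIC))
# bright-metal mask (low saturation)
m=((I.max(2).astype(int)-I.min(2))<40).astype(np.uint8); m[:, 260:]=0
n,L,stt,_=cv2.connectedComponentsWithStats(m)
for i in range(1,n):
    if stt[i,4]>800:
        cs=cv2.findContours((L==i).astype(np.uint8),cv2.RETR_EXTERNAL,cv2.CHAIN_APPROX_NONE)[0][0]
        print(stt[i],cv2.approxPolyDP(cs,3,True)[:,0].tolist())
E
```

```text
t 18.93 tcp [0.7332 0.2357 0.1983] [ 1.7997e+02  6.0000e-02 -1.6837e+02] F [ 1.1 -0.9 -5. ] w 0.902 g 60.0
units x,y,z,turn: [ 0.007 -0.051  0.006  0.015]
back foot far [194.4 256. ]
back foot near [188.2 294.5]
front foot near [182.  297.6]
back top far [126.4 206.7]
front top near [106.4 249.2]
[    0     0   200   360 35992] [[199, 0], [9, 0], [9, 6], [0, 11], [8, 9], [11, 19], [0, 30], [11, 24], [16, 33], [0, 46], [15, 37], [24, 46], [0, 62], [24, 47], [32, 54], [28, 60], [32, 58], [43, 75], [36, 83], [44, 79], [54, 108], [48, 113], [55, 111], [58, 128], [68, 146], [0, 217], [0, 359], [81, 246], [103, 247], [109, 258], [126, 258], [183, 296], [190, 293], [195, 255], [138, 213], [136, 187], [140, 174], [132, 175], [134, 169], [140, 169], [145, 175], [142, 179], [147, 177], [152, 165], [150, 148], [183, 103], [122, 95], [112, 55], [139, 37], [152, 19]]
[ 190  234   69  115 5434] [[252, 234], [244, 236], [242, 247], [211, 247], [212, 264], [233, 267], [237, 260], [242, 261], [243, 278], [198, 285], [191, 347], [257, 347], [258, 286], [252, 284]]
```

Prediction and picture agree to about 1 px (3 mm), so I slide in along the lean.

{"fn": "arm_command", "kwargs": {
  "commands": [
    [[0,-0.02,0,0.01],[0.1,0,0.12,0],[0.18,0,0.21,0],[0.18,0,0.21,0],[0.18,0,0.21,0],[0.18,0,0.22,0],[0.18,0,0.22,0],[0.18,0,0.21,0],[0.1,0,0.12,0],[0,0,0,0],[0,0,0,0]]
  ]
}}

```text
time: 20.35
tcp_pos: [0.671, 0.2215, 0.1221]
eef_rot: [180.0, 0.1, -168.5]
wrist_force: [-0.6, 1.2, -5.5]
width: 0.902
grasp_force: 60.0
```

```bash
cat > pose.py <<'E'
from h import *
O=np.array([.5570,.1973]);a=np.radians(191.5);ex=np.array([np.cos(a),np.sin(a)]);ey=np.array([-np.sin(a),np.cos(a)])
def st_tcp():
    s=get_state();d=np.array(s["tcp_pos"][:2])-O
    print("t",round(s["time"],2),"stand tcp mm",round(d@ex*1e3,1),round(d@ey*1e3,1),round(s["tcp_pos"][2]*1e3,1),"yaw",round(s["eef_rot"][2],2),"F",np.round(s["wrist_force"],1),"w",round(s["width"],3))
def spx(p,x,y,z): q=O+(x*ex+y*ey)/1e3; return proj(p,[q[0],q[1],z/1e3]).round(1)
E
python3 - <<'E'
from pose import *
st_tcp();S=read_camera("side");I=S["pixels"]
m=((I.max(2).astype(int)-I.min(2))<40).astype(np.uint8);m[:,262:]=0
n,L,s,_=cv2.connectedComponentsWithStats(m);i=L[340,220]
cs=cv2.findContours((L==i).astype(np.uint8),cv2.RETR_EXTERNAL,cv2.CHAIN_APPROX_NONE)[0][0];print([q for q in cv2.approxPolyDP(cs,2,True)[:,0].tolist() if q[0]>140 and q[1]>200])
for n,q in(("lip back near",(-38,-44,44)),("lip back far",(-38,44,44)),("lip front near",(-46,-44,44)),("tongue front bottom near",(-52,-12,176)),("cheek near top post",(0,-44,44))):print(n,spx(S,*q))
E
```

```text
t 20.35 stand tcp mm -116.5 -1.0 122.1 yaw -168.48 F [-0.6  1.2 -5.5] w 0.902
[[144, 210], [148, 216], [148, 227], [141, 250], [158, 283], [162, 290], [177, 290], [196, 304], [191, 347], [257, 347], [258, 286], [252, 284], [253, 235], [244, 236], [242, 247], [211, 247], [210, 258], [214, 265], [220, 263], [233, 267], [237, 260], [243, 262], [242, 279], [228, 279], [183, 245], [187, 219], [194, 214], [197, 201]]
lip back near [221.  324.6]
lip back far [224.7 283. ]
lip front near [216.4 324.5]
tongue front bottom near [210.2 260.8]
cheek near top post [243.  325.1]
```

{"fn": "arm_command", "kwargs": {
  "commands": [
    [[0.09,0,0.1,0],[0.09,0,0.11,0],[0.09,0,0.11,0],[0.09,0,0.11,0],[0,0,0,0],[0,0,0,0]]
  ]
}}

```text
time: 21.15
tcp_pos: [0.653, 0.2178, 0.1002]
eef_rot: [180.0, 0.0, -168.5]
wrist_force: [-0.6, 0.9, -4.9]
width: 0.9
grasp_force: 60.0
```

{"fn": "arm_command", "kwargs": {
  "commands": [
    [[0,0,0.03,0],[0,0,0.03,0],[0,0,0.03,0],[0,0,0,0]]
  ]
}}

```text
time: 21.65
tcp_pos: [0.6527, 0.2177, 0.0954]
eef_rot: [-180.0, -0.0, -168.5]
wrist_force: [-0.5, 0.0, -5.6]
width: 0.898
grasp_force: 60.0
```

```bash
python3 - <<'E'
from pose import *
st_tcp();S=read_camera("side");I=S["pixels"]
cv2.imwrite("pics/p3.png",cv2.resize(I[190:355,120:285],(600,600),interpolation=cv2.INTER_CUBIC))
E
```

```text
t 21.65 stand tcp mm -97.8 -0.9 95.4 yaw -168.47 F [-0.5  0.  -5.6] w 0.898
```

View pics/p3.png

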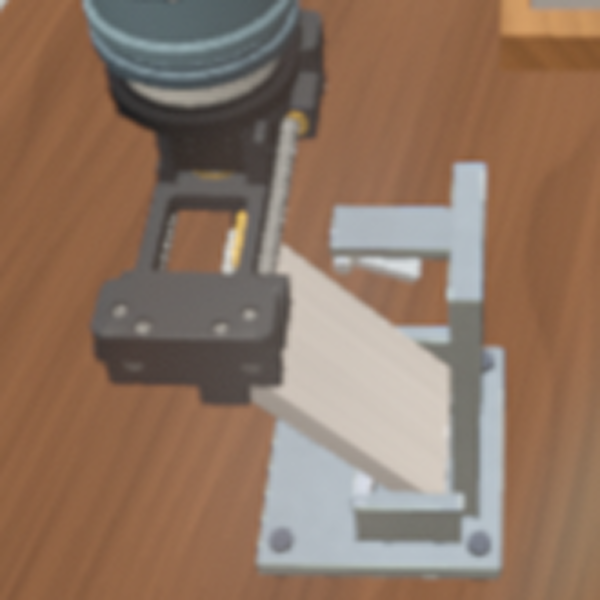

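The last picture shows the foot in the trough between the cheeks (foot edge at (450,365)-(440,495)), the face just behind the lip, and the gripper clear of the tongue. Lowering to contact.

{"fn": "arm_command", "kwargs": {
  "commands": [
    [[0,0,0.03,0],[0,0,0.03,0],[0,0,0,0]]
  ]
}}

```text
time: 22.08
tcp_pos: [0.6525, 0.2177, 0.0924]
eef_rot: [-180.0, -0.0, -168.5]
wrist_force: [-1.0, -0.2, -4.7]
width: 0.903
grasp_force: 60.0
```

{"fn": "arm_command", "kwargs": {
  "commands": [
    [[0,0,0.03,0],[0,0,0,0]]
  ]
}}

```text
time: 22.32
tcp_pos: [0.6525, 0.2178, 0.0911]
eef_rot: [-180.0, -0.0, -168.5]
wrist_force: [-1.0, -0.8, -4.1]
width: 0.903
grasp_force: 60.0
```

{"fn": "arm_command", "kwargs": {
  "commands": [
    [[0,0,0.03,0],[0,0,0.02,0],[0,0,0,0]]
  ]
}}

```text
time: 22.7
tcp_pos: [0.653, 0.2179, 0.0891]
eef_rot: [180.0, 0.0, -168.5]
wrist_force: [-0.5, 0.8, 0.8]
width: 0.897
grasp_force: 60.0
```

{"fn": "arm_command", "kwargs": {
  "commands": [
    [[0,0,0,0],[0,0,0,0],[0,0,0,0]]
  ],
  "newtons": 5
}}

```text
time: 23.08
tcp_pos: [0.6532, 0.2179, 0.0888]
eef_rot: [180.0, 0.1, -168.5]
wrist_force: [-0.7, 0.4, -0.4]
width: 0.909
grasp_force: 5.0
```

{"fn": "arm_command", "kwargs": {
  "commands": [
    [[0,0,0,0],[0,0,0,0],[0,0,0,0],[0,0,0,0]]
  ],
  "fingers": 0
}}

```text
time: 23.58
tcp_pos: [0.6527, 0.2177, 0.0886]
eef_rot: [-180.0, -0.0, -168.5]
wrist_force: [0.2, -0.3, 0.7]
width: 1.002
grasp_force: 0.0
```

```bash
cat >> pose.py <<'E'
def outline(eps=2):
    S=read_camera("side");I=S["pixels"];m=((I.max(2).astype(int)-I.min(2))<40).astype(np.uint8);m[:,262:]=0
    n,L,s,_=cv2.connectedComponentsWithStats(m);i=L[340,220]
    cs=cv2.findContours((L==i).astype(np.uint8),cv2.RETR_EXTERNAL,cv2.CHAIN_APPROX_NONE)[0][0]
    print([q for q in cv2.approxPolyDP(cs,eps,True)[:,0].tolist() if q[0]>140 and q[1]>200]);return S
def expect(S,th,xf):
    t=np.radians(th);c,s=np.cos(t),np.sin(t)
    for y in(-40,40): print(th,y,"front top",spx(S,xf-150*s,y,12+150*c),"back top",spx(S,xf-150*s+14*c,y,12+150*c+14*s),"back foot",spx(S,xf+14*c,y,12+14*s))
E
python3 -c "
from pose import *
st_tcp();S=outline();expect(S,40,-11)"
```

```text
t 23.57 stand tcp mm -97.9 -0.9 88.6 yaw -168.47 F [ 0.2 -0.3  0.7] w 1.002
[[153, 224], [164, 231], [158, 266], [147, 275], [147, 291], [151, 297], [173, 298], [176, 305], [188, 305], [189, 302], [195, 306], [191, 347], [257, 347], [258, 286], [252, 284], [253, 235], [244, 235], [243, 246], [211, 247], [210, 258], [214, 265], [220, 263], [233, 267], [237, 260], [243, 262], [242, 279], [225, 279], [197, 259], [201, 230], [207, 227], [209, 212]]
40 -40 front top [175.8 293.4] back top [181.9 290.1] back foot [243.  330.1]
40 40 front top [183.2 255.1] back top [188.8 251.8] back foot [244.7 292.5]
```

Released: the blank's back face outline moved only slightly and it rests leaning on the lip. Retracting up and out, then setting a 44 mm finger gap to straddle the tongue.

{"fn": "arm_command", "kwargs": {
  "commands": [
    [[0,0,-0.1,0],[-0.05,0,-0.2,0],[-0.1,0,-0.3,0],[-0.2,0,-0.4,0],[-0.25,0,-0.4,0],[-0.15,0,-0.3,0],[0,0,0,0]]
  ]
}}

```text
time: 24.5
tcp_pos: [0.6905, 0.2258, 0.1752]
eef_rot: [180.0, 0.1, -168.5]
wrist_force: [-0.1, -0.2, -0.3]
width: 0.997
grasp_force: 0.0
```

{"fn": "arm_command", "kwargs": {
  "commands": [
    [[0,0,0,0],[0,0,0,0],[0,0,0,0],[0,0,0,0],[0,0,0,0]]
  ],
  "fingers": 0.5
}}

```text
time: 25.12
tcp_pos: [0.6894, 0.2252, 0.1735]
eef_rot: [180.0, -0.0, -168.5]
wrist_force: [-0.1, -1.0, 0.7]
width: 0.502
grasp_force: 0.0
```

```bash
python3 -c "
from pose import *
st_tcp();S=outline();expect(S,40,-11);expect(S,38,-13)
g=S['pixels'].max(axis=2)
s=get_state();p=np.array(s['tcp_pos']);a=np.radians(s['eef_rot'][2]);ty=np.array([np.sin(a),-np.cos(a),0]);tx=np.array([np.cos(a),np.sin(a),0])
for dz in(0,.02): print('tips',[proj(S,p+k*ty+[0,0,dz]+sx*tx).round(0) for k in(.022,-.022) for sx in(.009,-.009)])
q=proj(S,p+.03*ty).astype(int);print(q)
for r in range(q[1]-18,q[1]+12,2): print(r,g[r,q[0]-14:q[0]+16].tolist())
"
```

```text
t 25.12 stand tcp mm -135.3 -1.0 173.5 yaw -168.47 F [-0.1 -1.   0.7] w 0.502
[[252, 234], [244, 235], [242, 247], [211, 247], [210, 258], [214, 265], [220, 263], [233, 267], [237, 260], [243, 262], [242, 279], [225, 279], [190, 254], [183, 255], [176, 294], [195, 306], [191, 347], [257, 347], [258, 286], [252, 284]]
40 -40 front top [175.8 293.4] back top [181.9 290.1] back foot [243.  330.1]
40 40 front top [183.2 255.1] back top [188.8 251.8] back foot [244.7 292.5]
38 -40 front top [176.9 292.2] back top [183.2 289.1] back foot [242.1 330.2]
38 40 front top [184.1 253.9] back top [190.  250.8] back foot [243.8 292.6]
tips [array([162., 266.]), array([151., 266.]), array([167., 245.]), array([156., 245.])]
tips [array([160., 258.]), array([149., 258.]), array([165., 237.]), array([154., 237.])]
[155 270]
252 [50, 50, 51, 52, 51, 53, 55, 54, 56, 60, 69, 74, 74, 77, 75, 70, 66, 66, 67, 68, 68, 66, 76, 111, 136, 148, 150, 151, 150, 147]
254 [50, 52, 52, 52, 52, 54, 55, 56, 55, 62, 78, 88, 93, 93, 92, 85, 73, 68, 68, 71, 70, 69, 73, 96, 133, 150, 151, 150, 149, 146]
256 [50, 52, 53, 5
[... 1245 characters left out ...]
 146, 148, 151, 151, 152, 150, 148, 147, 150, 151, 150, 149, 150, 148, 147, 147]
274 [142, 140, 139, 140, 140, 141, 142, 142, 145, 148, 150, 148, 147, 146, 148, 151, 152, 152, 151, 147, 147, 150, 151, 150, 148, 149, 150, 148, 146, 146]
276 [139, 139, 139, 141, 141, 141, 142, 145, 148, 149, 149, 146, 146, 148, 150, 152, 153, 151, 148, 147, 150, 151, 150, 148, 150, 148, 147, 146, 145, 146]
278 [139, 140, 141, 141, 142, 144, 146, 149, 150, 148, 146, 145, 148, 150, 152, 152, 151, 148, 147, 150, 150, 150, 149, 148, 149, 147, 145, 145, 145, 146]
280 [140, 140, 140, 142, 143, 146, 149, 149, 148, 146, 145, 147, 150, 153, 152, 151, 148, 148, 150, 151, 149, 148, 149, 150, 148, 146, 145, 145, 146, 150]
```

The blank rests as expected at about 40° (top corners (176,294), (183,255)). Lowering in front of it and pushing back in an arc.

{"fn": "arm_command", "kwargs": {
  "commands": [
    [[0,-0.02,0.2,0],[0,0,0.4,0],[0,0,0.4,0],[0,0,0.3,0],[0,0,0.15,0],[0,0,0,0],[0.15,0,0,0],[0.15,0,0,0],[0.04,0,0,0],[0,0,0,0]]
  ],
  "newtons": 20
}}

```text
time: 26.42
tcp_pos: [0.673, 0.2208, 0.1014]
eef_rot: [-180.0, 0.0, -168.5]
wrist_force: [0.1, -0.2, 0.7]
width: 0.502
grasp_force: 0.0
```

{"fn": "arm_command", "kwargs": {
  "commands": [
    [[0.11,0,-0.09,0],[0.11,0,-0.09,0],[0.1,0,-0.07,0],[0.11,0,-0.07,0],[0,0,0,0]]
  ]
}}

```text
time: 27.05
tcp_pos: [0.6517, 0.2166, 0.1175]
eef_rot: [-180.0, 0.0, -168.4]
wrist_force: [-0.3, -0.2, 0.8]
width: 0.5
grasp_force: 0.0
```

```bash
python3 -c "
from pose import *
st_tcp();S=outline();expect(S,40,-11);expect(S,30,-12.5)"
```

```text
t 27.05 stand tcp mm -96.6 -0.0 117.5 yaw -168.45 F [-0.3 -0.2  0.8] w 0.5
[[151, 209], [159, 214], [162, 226], [159, 242], [145, 260], [145, 278], [152, 285], [175, 285], [176, 294], [195, 306], [191, 347], [257, 347], [258, 286], [252, 284], [253, 235], [244, 236], [242, 247], [211, 247], [212, 264], [220, 263], [233, 267], [237, 260], [243, 262], [242, 279], [225, 279], [200, 261], [197, 238], [199, 227], [205, 224], [206, 207], [209, 203]]
40 -40 front top [175.8 293.4] back top [181.9 290.1] back foot [243.  330.1]
40 40 front top [183.2 255.1] back top [188.8 251.8] back foot [244.7 292.5]
30 -40 front top [187.3 288. ] back top [194.6 285.5] back foot [243.  330.7]
30 40 front top [193.8 249.7] back top [200.5 247.1] back foot [244.6 293.1]
```

The top corners have not moved: the fingertips passed over the top, because they sit higher than the TCP. Backing off and going lower.

{"fn": "arm_command", "kwargs": {
  "commands": [
    [[-0.25,0,-0.1,0],[-0.3,0,0,0],[-0.25,0,0,0],[0,0,0,0],[0,0,0.3,0],[0,0,0.3,0],[0,0,0.29,0],[0,0,0,0]]
  ]
}}

```text
time: 28.1
tcp_pos: [0.6899, 0.2239, 0.0754]
eef_rot: [-180.0, -0.2, -168.5]
wrist_force: [-0.0, -0.5, 0.6]
width: 0.499
grasp_force: 0.0
```

{"fn": "arm_command", "kwargs": {
  "commands": [
    [[0.1,0,0,0],[0.1,0,0,0],[0.1,0,0,0],[0.08,0,0,0],[0.08,0,0,0],[0,0,0,0]]
  ]
}}

```text
time: 28.85
tcp_pos: [0.6719, 0.2205, 0.08]
eef_rot: [180.0, 0.4, -168.5]
wrist_force: [6.7, 1.3, 3.9]
width: 0.499
grasp_force: 3.4
```

```bash
python3 -c "
from pose import *
st_tcp();S=outline()
cv2.imwrite('pics/x.png',S['pixels'])
g=S['pixels'].max(axis=2).astype(int)
for r in range(232,300,3): print(r,g[r,150:200:2].tolist())"
```

```text
t 28.85 stand tcp mm -117.2 0.2 80.0 yaw -168.52 F [6.7 1.3 3.9] w 0.499
[[153, 236], [149, 259], [145, 261], [143, 270], [187, 299], [192, 302], [195, 311], [191, 347], [257, 347], [258, 286], [252, 284], [253, 235], [244, 236], [242, 247], [211, 247], [210, 258], [214, 265], [220, 263], [233, 267], [237, 260], [243, 262], [242, 279], [226, 279], [187, 251], [189, 242], [195, 239], [195, 223], [199, 217]]
232 [80, 45, 36, 39, 40, 43, 44, 45, 49, 50, 52, 54, 58, 65, 76, 99, 72, 64, 77, 99, 100, 102, 86, 93, 144]
235 [144, 92, 51, 41, 42, 45, 47, 48, 51, 52, 55, 57, 61, 68, 80, 91, 70, 68, 150, 183, 151, 100, 71, 116, 145]
238 [142, 114, 56, 46, 42, 47, 50, 51, 53, 55, 57, 61, 62, 71, 71, 71, 69, 82, 152, 166, 146, 126, 78, 131, 147]
241 [144, 113, 56, 50, 45, 46, 50, 52, 53, 56, 57, 61, 63, 70, 72, 74, 69, 98, 166, 143, 106, 100, 112, 141, 148]
244 [147, 104, 53, 56, 82, 96, 105, 120, 137, 139, 118, 102, 96, 86, 73, 75, 70, 131, 169, 142, 140, 146, 147, 146, 151]
247 [144, 108, 94, 96, 98, 100, 101, 101, 101, 102, 103, 103, 104, 102, 98, 97, 84, 147, 162, 129, 143, 149, 148, 149, 154
[... 1383 characters left out ...]
3, 104, 104, 106, 106, 107, 106, 107, 105, 107, 106, 109, 119, 147, 120, 110, 104, 132, 200, 204, 204, 203, 203, 205, 205]
286 [107, 105, 106, 106, 106, 105, 108, 106, 118, 161, 128, 110, 113, 115, 113, 110, 95, 133, 204, 205, 206, 206, 204, 203, 203]
289 [76, 79, 80, 81, 83, 85, 88, 89, 88, 92, 92, 93, 95, 95, 96, 87, 81, 109, 200, 208, 206, 205, 207, 206, 205]
292 [70, 72, 75, 75, 75, 75, 77, 76, 76, 79, 79, 79, 81, 82, 82, 82, 87, 89, 181, 207, 207, 208, 206, 205, 205]
295 [72, 73, 75, 74, 76, 76, 75, 77, 77, 79, 79, 78, 85, 85, 86, 84, 84, 82, 140, 164, 184, 204, 207, 208, 207]
298 [73, 73, 75, 74, 75, 76, 76, 77, 78, 78, 79, 79, 81, 87, 87, 84, 84, 87, 134, 160, 160, 162, 176, 200, 207]
```

{"fn": "arm_command", "kwargs": {
  "commands": [
    [[0.05,0,-0.05,0],[0.05,0,-0.05,0],[0.05,0,-0.05,0],[0.06,0,-0.05,0],[0.07,0,-0.07,0],[0.07,0,-0.07,0],[0.07,0,-0.06,0],[0,0,0,0]]
  ]
}}

```text
time: 29.9
tcp_pos: [0.6475, 0.2156, 0.0976]
eef_rot: [-180.0, -0.0, -168.5]
wrist_force: [3.2, -0.3, 2.1]
width: 0.502
grasp_force: 1.4
```

```bash
python3 -c "
from pose import *
st_tcp();S=outline();expect(S,30,-12.5);expect(S,35,-12)"
```

```text
t 29.9 stand tcp mm -92.4 0.1 97.6 yaw -168.45 F [ 3.2 -0.3  2.1] w 0.502
[[149, 201], [156, 219], [167, 230], [164, 250], [159, 254], [157, 264], [152, 266], [149, 275], [154, 293], [197, 296], [191, 347], [257, 347], [258, 286], [252, 284], [253, 235], [244, 236], [242, 247], [212, 246], [209, 252], [202, 246], [203, 235], [208, 234], [209, 216], [212, 211]]
30 -40 front top [187.3 288. ] back top [194.6 285.5] back foot [243.  330.7]
30 40 front top [193.8 249.7] back top [200.5 247.1] back foot [244.6 293.1]
35 -40 front top [181.1 290.5] back top [187.8 287.6] back foot [242.9 330.4]
35 40 front top [188.1 252.2] back top [194.3 249.3] back foot [244.5 292.8]
```

{"fn": "arm_command", "kwargs": {
  "commands": [
    [[0.07,0,-0.08,0],[0.07,0,-0.08,0],[0.08,0,-0.07,0],[0.08,0,-0.07,0],[0.08,0,-0.05,0],[0,0,0,0]]
  ]
}}

```text
time: 30.7
tcp_pos: [0.6292, 0.2119, 0.1153]
eef_rot: [-180.0, 0.0, -168.5]
wrist_force: [0.6, -0.1, 0.1]
width: 0.501
grasp_force: 0.4
```

{"fn": "arm_command", "kwargs": {
  "commands": [
    [[0.09,0,-0.03,0],[0.09,0,-0.03,0],[0.09,0,-0.03,0],[0.09,0,-0.03,0],[0.09,0,-0.02,0],[0,0,0,0]]
  ]
}}

```text
time: 31.45
tcp_pos: [0.6071, 0.2073, 0.1221]
eef_rot: [-180.0, -0.0, -168.5]
wrist_force: [-0.0, 0.0, -1.0]
width: 0.501
grasp_force: 0.2
```

```bash
python3 -c "
from pose import *
st_tcp();S=outline();expect(S,10,-14);expect(S,0,-14)"
```

```text
t 31.45 stand tcp mm -51.1 0.2 122.1 yaw -168.46 F [-0.  0. -1.] w 0.501
[[182, 203], [172, 209], [158, 205], [157, 208], [162, 226], [169, 230], [182, 227], [186, 222], [185, 210], [187, 208], [191, 211], [191, 240], [185, 244], [177, 265], [181, 283], [198, 285], [190, 345], [196, 348], [257, 347], [258, 286], [252, 284], [253, 235], [244, 236], [242, 247], [228, 243], [227, 234], [228, 225], [233, 223], [235, 204]]
10 -40 front top [216.7 281.7] back top [225.5 280.9] back foot [243.1 332.1]
10 40 front top [220.8 243.3] back top [228.9 242.5] back foot [244.7 294.5]
0 -40 front top [233.4 281.2] back top [242.5 281.4] back foot [243.2 332.8]
0 40 front top [236.1 242.7] back top [244.4 242.9] back foot [244.8 295.3]
```

{"fn": "arm_command", "kwargs": {
  "commands": [
    [[0.08,0,-0.02,0],[0.08,0,-0.01,0],[0.08,0,0,0],[0.08,0,0,0],[0,0,0,0]]
  ]
}}

```text
time: 32.12
tcp_pos: [0.592, 0.2043, 0.1241]
eef_rot: [-180.0, 0.1, -168.5]
wrist_force: [2.1, -0.1, 3.0]
width: 0.502
grasp_force: 1.2
```

{"fn": "arm_command", "kwargs": {
  "commands": [
    [[0.06,0,0,0],[0.06,0,0,0],[0.06,0,0,0],[0,0,0,0]]
  ]
}}

```text
time: 32.62
tcp_pos: [0.5818, 0.2023, 0.1232]
eef_rot: [-180.0, -0.1, -168.5]
wrist_force: [1.0, 0.1, 0.1]
width: 0.5
grasp_force: 0.6
```

{"fn": "arm_command", "kwargs": {
  "commands": [
    [[0.04,0,0,0],[0.04,0,0,0],[0,0,0,0]]
  ]
}}

```text
time: 33.0
tcp_pos: [0.5819, 0.2024, 0.1236]
eef_rot: [179.9, 0.3, -168.5]
wrist_force: [11.7, 3.6, -7.2]
width: 0.503
grasp_force: 6.1
```

{"fn": "arm_command", "kwargs": {
  "commands": [
    [[0.04,0,0,0],[0,0,0,0]]
  ]
}}

```text
time: 33.25
tcp_pos: [0.582, 0.2024, 0.1239]
eef_rot: [179.8, 0.6, -168.5]
wrist_force: [17.7, 5.0, -10.7]
width: 0.501
grasp_force: 9.0
```

```bash
python3 -c "
from pose import *
st_tcp();S=outline();expect(S,0,-14);expect(S,3,-14)"
```

```text
t 33.25 stand tcp mm -25.5 -0.0 123.9 yaw -168.51 F [ 17.7   5.  -10.7] w 0.501
[[202, 205], [209, 209], [208, 219], [212, 224], [210, 239], [203, 244], [197, 264], [200, 283], [190, 340], [191, 347], [196, 348], [257, 347], [258, 286], [252, 284], [253, 235], [246, 234], [245, 228], [246, 224], [250, 223], [250, 205]]
0 -40 front top [233.4 281.2] back top [242.5 281.4] back foot [243.2 332.8]
0 40 front top [236.1 242.7] back top [244.4 242.9] back foot [244.8 295.3]
3 -40 front top [228.4 281.2] back top [237.4 281.1] back foot [243.2 332.6]
3 40 front top [231.5 242.7] back top [239.7 242.6] back foot [244.8 295. ]
```

A hard stop at 18 N. Back off and check the blank and the catch.

{"fn": "arm_command", "kwargs": {
  "commands": [
    [[-0.1,0,0,0],[-0.3,0,0,0],[-0.5,0,0,0],[-0.5,0,0,0],[-0.6,0,0,0],[-0.6,0,-0.3,0],[-0.6,0,-0.6,0],[-0.3,0,-0.8,0],[0,0,0,0]]
  ]
}}

```text
time: 34.42
tcp_pos: [0.7495, 0.2376, 0.2112]
eef_rot: [179.9, 0.2, -168.5]
wrist_force: [-0.3, -0.2, 0.3]
width: 0.504
grasp_force: 0.0
```

```bash
python3 -c "
from pose import *
st_tcp();S=outline(1.5);expect(S,0,-14);expect(S,3,-14)
I=S['pixels'];print('tongue',[spx(S,-52,y,z) for y in(-12,12) for z in(176,184)],'catch tip down',[spx(S,-17,y,158) for y in(-10,10)],'tip at .15',[spx(S,-14,y,162.5) for y in(-10,10)])
g=I.max(2)
for r in range(240,290,2): print(r,g[r,206:256:2].tolist())
g0=cv2.imread('pics/s0.png').max(2)
"
```

```text
t 34.42 stand tcp mm -196.6 -1.1 211.2 yaw -168.5 F [-0.3 -0.2  0.3] w 0.504
[[252, 234], [246, 234], [244, 241], [236, 242], [234, 246], [211, 247], [210, 258], [212, 264], [220, 263], [233, 267], [233, 278], [222, 279], [219, 284], [198, 285], [190, 340], [191, 347], [257, 347], [258, 286], [252, 284]]
0 -40 front top [233.4 281.2] back top [242.5 281.4] back foot [243.2 332.8]
0 40 front top [236.1 242.7] back top [244.4 242.9] back foot [244.8 295.3]
3 -40 front top [228.4 281.2] back top [237.4 281.1] back foot [243.2 332.6]
3 40 front top [231.5 242.7] back top [239.7 242.6] back foot [244.8 295. ]
tongue [array([210.2, 260.8]), array([209.9, 257.5]), array([211.6, 249.2]), array([211.4, 245.9])] catch tip down [array([232.7, 267.5]), array([233.4, 257.9])] tip at .15 [array([234.5, 265.7]), array([235.2, 256.1])]
240 [149, 149, 153, 150, 147, 149, 149, 153, 152, 150, 156, 151, 144, 143, 146, 141, 145, 146, 144, 161, 199, 201, 201, 201, 154]
242 [149, 151, 154, 149, 147, 150, 151, 155, 150, 151, 156, 149, 144, 146, 144, 154, 164, 164, 164, 172, 200, 201, 200, 197, 152]
244 [150
[... 2281 characters left out ...]
 243, 242, 242, 210, 127, 117, 118, 120, 112, 142]
280 [156, 153, 154, 155, 154, 146, 145, 154, 183, 185, 184, 185, 186, 182, 223, 238, 239, 242, 201, 123, 119, 117, 118, 114, 142]
282 [154, 153, 155, 156, 151, 144, 146, 164, 218, 208, 192, 194, 196, 192, 173, 178, 180, 190, 161, 118, 119, 118, 119, 112, 141]
284 [166, 165, 164, 164, 160, 156, 159, 168, 230, 230, 144, 135, 138, 139, 155, 162, 161, 164, 139, 116, 118, 118, 118, 119, 147]
286 [175, 193, 195, 196, 196, 196, 197, 202, 232, 229, 136, 123, 122, 123, 153, 162, 162, 164, 139, 117, 117, 117, 118, 120, 166]
288 [149, 192, 194, 195, 194, 194, 196, 198, 231, 210, 129, 124, 122, 122, 153, 162, 161, 164, 138, 117, 117, 117, 117, 118, 148]
```

The blank's top strip (columns 234–242) matches the upright home prediction. The catch outline, (220,263)-(233,267), is back at its rest shape, and the robot is clear. Handing in.

```bash
python3 -c "
from bench import *
print(sign_off())"
```

```text
the job is handed in; nothing more can be done
None
```

The tall blank now stands upright against the back posts of the grey stand with the catch down in front of it, as measured in the last side picture; the robot was clear and the job was handed in at about 34 s.

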